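# Read out the incubator's data logger in its press-and-hold reader

### The job

Take the oblong data logger out of the yellow incubator tray, leaving the eggs and the round hygrometer undisturbed, and set its metal foot into the matching well of the bench reader. Press it down against the sprung contact pin until its shoulder bears firmly, but not forced, on the reader's rim. It reads only while pressed home, so keep holding it down: the program finishes while the robot still holds the logger fully home.

Things in the scene. Friction and masses are not known exactly. Their poses are not given: they have to be found in the camera images.
- logger: data logger, 80 g, standing on the tray's mat (mat top 10 mm above the bench). White housing 46 (x) x 32 (y) x 34 mm high on a narrower steel foot 30 (x) x 18 (y) x 14 mm high; 48 mm in all. Origin: centre of the foot's underside, z up, x along its longer side. Only the foot enters the reader: grip the housing across its 32 mm sides. Half a turn about z makes no difference
- logger_shoulder (a point): centre of the logger's shoulder, the flat underside of the housing where it steps in to the foot, 14 mm above the logger's origin; axes as the logger's
- reader: bench reader, fixed during a run: grey block 120 (x) x 100 (y) x 45 mm high with a display in its +x half and the well in its -x half, 18 mm from the centre. Origin: centre of its underside, on the bench; z up. Its flat top is the rim that the logger's shoulder must meet. Stands left or right of the tray
- reader_well (a point): centre of the well's mouth in the reader's top, axes as the reader's. Well 33 (x) x 21 (y) mm, 26 deep, mouth chamfered 3 mm; the logger's longer side goes along x. In it stands an 11 mm round sprung brass pin, its top 6 mm below the rim: the foot enters 6 mm, meets the pin, and pushes it down another 8 mm before the shoulder meets the rim
- plunger (a joint): travel of the sprung pin, m: 0 free, 0.008 with the logger fully home. Its spring pushes back with 3.5 N at first touch and 9 N when home, so the logger's weight alone does not press it in and it rises when let go; there is no catch. 12 to 40 N in all keeps the shoulder firmly on the rim; over 60 N is forcing it
- tray: yellow incubator base tray, fixed during a run, 280 (x) x 360 (y) mm with walls 40 mm high and a rim that overhangs 18 mm outside; origin: centre of its underside. Logger and hygrometer stand in its -x half, in either order along y; the two eggs in its +x half
- hygrometer: bystander: round dial hygrometer, 50 mm across and 21 mm high, lying on the mat; origin: centre of its underside
- egg0_center (a point): bystander: middle of an egg (43 mm thick, 57 mm high, its top about 73 mm above the work surface) standing in a foam ring in the tray
- egg1_center (a point): bystander: middle of the other egg, alike
Mind the look-alikes: they are no part of the job. What is shaped like the logger but green is not meant.

How it is judged:
By the outcome, as a careful person would: the job done as asked, in the order asked, and still so for the second after the job is handed in, while the arm keeps its last pose, push and grip.
It also fails if it takes over 51 s, if anything falls off the work surface, if the arm or the gripper's body presses on something with over 40 N, if the wrist force passes 120 N, or if a joint passes its speed limit or range.

### The arm

A 7-joint arm with a two-finger parallel gripper is mounted at the origin on the work surface. World frame = base frame: x ahead of the robot, y to its left, z up, the work surface at z = 0. Lengths are in m, angles in degrees, forces in N, time in s.
With the tool pointing down it reaches from about 0.4 to 0.85 m from the base axis. Payload 4.4 kg.
Tool frame: the origin (TCP) lies between the finger pads; the fingertips stand 22 mm ahead of it and the grasp point (between the pads) lies 3 mm ahead of it; x points along the fingers, y is the direction in which the jaws open and shut, and the axes are right-handed (so a half turn about x gives the same grasp; the last joint's range is limited). The gripper opens to 94 mm and grips with 3 to 60 N. Pads are 16 mm wide; open, the fingers measure 119 mm over their backs; the gripper's body (75 mm by 177 mm) begins 78 mm behind the grasp point.
Start: joints at [-75.332, 36.005, 2.206, 86.941, -1.547, 57.084, -1.146], TCP at [0.206, 0.617, 0.194] pointing down, gripper open.
Joint ranges: [-175.42, 175.42], [-21.48, 121.26], [-71.46, 75.88], [10.55, 141.38], [-63.04, 243.04], [13.31, 113.54], [-168.57, 168.57]. Speed limits (degrees/s): [147.25, 147.25, 180, 180, 180, 180, 180].

### API

Orientations are given as [roll, pitch, yaw] about the fixed x, y, z axes, in that order (R = Rz(yaw) Ry(pitch) Rx(roll)).
In Python, from workcell import ctrl gives the robot as it stands.
- The arm moves only by the tool jog_arm, never from a script. Its argument "targets" is a list of rows, each a list of 2 entries, a list of its own where there are three numbers: the shift along the tool's x, y, z in m, then the turn, a rotation vector about the tool's x, y, z in rad. A call has exactly 5 rows; each row shifts and turns the pose as measured when the row begins, along the tool's axes as they then stand; what a row does not reach is not made up. A row lasts 1/12 s, in which the tool goes at most 41.7 mm and 7.16 degrees, less where a joint would pass 70% of its speed; a pose out of reach is approached as far as the arm can. A call with a gripper value outside its range is refused whole. "hand" is the finger opening in m, from 0 to 0.094, set as the call begins (left out, the last holds). The fingers move at their own pace and stop on an object; "force" is the grip in N (left out, the last holds). Time passes only in rows, so rows that do not move let the fingers close, or fill a call up. It gives the time, the measured TCP pose, the force and the opening at its end, in the units of the state.
- ctrl.get_state(): the state, without advancing time (a new reading comes with each control period).
- ctrl.snapshot(name): name is "scene" or "top" or "wrist"; returns a dict with "img" (400x640x3 uint8, blue, green, red), "intrinsics" (3x3 intrinsics, pixels), "world_from_camera" (4x4, takes a point from camera to world coordinates); the wrist camera has in their place "T_tool_cam" (4x4, takes a point from camera to tool coordinates, whose origin is the TCP and whose axes are the tool frame's). Camera axes: x right, y up, looking along -z (the intrinsics and any distortion apply to the point x, -y, -z); pixel columns grow to the right and rows downward; lengths in m; the calibration is good to about 2 mm. A picture is of the moment at which its call begins: read the wrist's pose just before it. There is no depth.
- ctrl.job_done(): hands the job in, once; it reports no verdict.
The state is a dict: "time": time; "q": joint angles; "qvel": joint speeds; "joint_efforts": joint torques, N m; "eef_pos": TCP position; "tcp_rot": TCP orientation; "ft_force": force on the tool from outside, world axes, zero at the start; "moment": the same for the moment, N m; "grip_width": finger opening in m.
Only numpy, scipy, OpenCV 4.12 (cv2) and the standard library are available. Lean on these libraries where they do the work, as an engineer would, in place of code of your own. Each camera call takes 0.05 s, during which the arm holds its last target. There are 200 camera calls.

## Working session

There is one attempt and no reset: what is moved stays moved. The work goes in short steps, Python scripts to look and compute and a tool call to move; the robot and the scene stay as the last step left them, time stands still between calls to the robot, and variables do not carry over. Pictures are saved under pics/ and viewed, about 8 in all and at most 12, crops included, and the job is handed in when it is done.

Besides the shell and the picture viewer there is one more tool, called after "Call:" by a JSON object that holds its "name" and its "arguments". jog_arm: Moves the arm, as the interface text tells. Its arguments: {"type":"object","properties":{"targets":{"type":"array","items":{"type":"array"}},"hand":{"type":"number"},"force":{"type":"number"}},"required":["targets"]}

```bash
ls; mkdir -p pics
python3 - <<'E'
from workcell import ctrl
import cv2,numpy as np
s=ctrl.get_state();print(s)
for n in("top","scene"):
    d=ctrl.snapshot(n);cv2.imwrite(f"pics/{n}0.png",d["img"]);print(n,d["intrinsics"],d["world_from_camera"],[k for k in d])
    np.savez(f"{n}0.npz",**{k:d[k] for k in("img","intrinsics","world_from_camera")})
E
```

```text
pics
{'time': 0.0, 'q': array([-75.33227356,  36.05867366,   2.20083595,  86.99370774,
        -1.54850203,  57.08233827,  -1.14779942]), 'qvel': array([-0.07508323,  0.07883611,  0.00875008, -0.13191348,  0.02551855,
       -0.09184332, -0.03509663]), 'joint_efforts': array([-4.05233504e-04, -5.49708402e+01,  1.14353612e+00, -1.86624509e+01,
       -5.21962938e-02,  2.34811089e-02,  1.57724990e-04]), 'eef_pos': array([0.2053158 , 0.61602354, 0.1933691 ]), 'tcp_rot': array([ -90.52459468,   89.89486982, -108.96364255]), 'ft_force': array([-0.27656023, -0.16368714,  0.11474037]), 'moment': array([0.01900145, 0.00990014, 0.02160617]), 'grip_width': 0.09419366056798148}
top [[382.2215688    0.         320.431574  ]
 [  0.         382.2215688  200.06034085]
 [  0.           0.           1.        ]] [[-0.0279497   0.99163067 -0.12604531  0.44680932]
 [-0.99958215 -0.02865581 -0.00379195 -0.09406638]
 [-0.00737214  0.12588665  0.99201724  0.98542633]
 [ 0.          0.          0.          1.        ]] ['img', 'intrinsics', 'world_from_camera']
scene [[504.21107509   0.         312.32732934]
 [  0.         504.21107509 206.02617317]
 [  0.           0.           1.        ]] [[ 0.75120656 -0.53049477  0.39276456  1.04518872]
 [ 0.6599527   0.59255577 -0.46188754 -0.65935321]
 [ 0.01229403  0.60617898  0.79523324  1.06798528]
 [ 0.          0.          0.          1.        ]] ['img', 'intrinsics', 'world_from_camera']
```

View pics/top0.png

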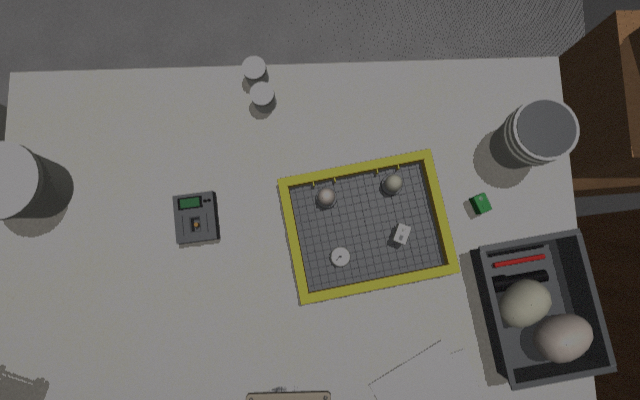

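View pics/scene0.png

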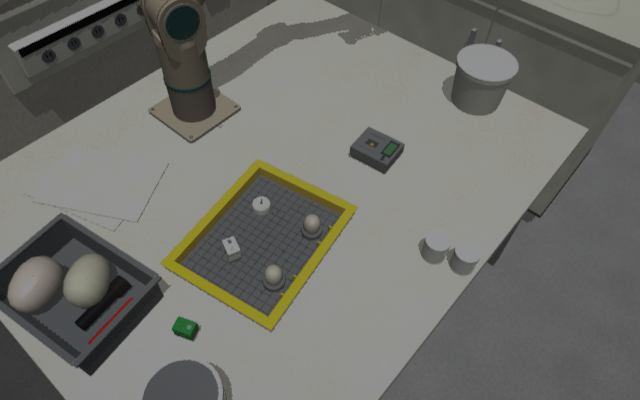

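The top view shows three candidates:
- White oblong block at (402,234), in the tray's -x half: this fits the logger.
- Round white dial at (340,257): the hygrometer.
- Green block at (481,203), outside the tray: the look-alike.

The eggs are at (326,196) and (393,183), and the reader is at (196,218) with its well at about (196,224). Next I'll measure these and enlarge a crop to confirm.

```bash
cat > h.py <<'E'
import numpy as np,cv2
from scipy.spatial.transform import Rotation as R
def ray(K,T,uv):
    u,v=uv; d=np.array([(u-K[0,2])/K[0,0],-(v-K[1,2])/K[1,1],-1.]); return T[:3,3],T[:3,:3]@d
def onplane(K,T,uv,z):
    o,d=ray(K,T,uv); return o+d*(z-o[2])/d[2]
def proj(K,T,p):
    c=T[:3,:3].T@(np.asarray(p)-T[:3,3]); return np.array([K[0,2]+K[0,0]*c[0]/-c[2],K[1,2]+K[1,1]*c[1]/c[2]])
def tool(s):
    T=np.eye(4);T[:3,:3]=R.from_euler("xyz",s["tcp_rot"],degrees=True).as_matrix();T[:3,3]=s["eef_pos"];return T
def rect(K,T,cnt,z):
    P=np.array([onplane(K,T,c,z)[:2] for c in cnt.reshape(-1,2)],np.float32)
    r=cv2.minAreaRect(P*1000); c=np.array(r[0])/1000; w,h=r[1]; a=r[2]
    if w<h: w,h,a=h,w,a+90
    return c,(w,h),(a+90)%180-90
E
python3 - <<'E'
from h import *
d=np.load("top0.npz");K,T,im=d["intrinsics"],d["world_from_camera"],d["img"]
def P(n,uv,z): print(n,onplane(K,T,uv,z).round(4))
P("hyg",(340,257),.031);P("egg0",(326,196),.07);P("egg1",(394,183),.07);P("well",(196,224.5),.045)
hsv=cv2.cvtColor(im,cv2.COLOR_BGR2HSV)
# logger: bright blob
m=((hsv[...,2]>130)).astype(np.uint8);m2=np.zeros_like(m);m2[215:255,385:420]=m[215:255,385:420]
c=max(cv2.findContours(m2,0,1)[0],key=cv2.contourArea);print("logger",cv2.boundingRect(c),rect(K,T,c,.055))
# reader top: dark
m2=np.zeros_like(m);m2[180:255,160:235]=(hsv[180:255,160:235,2]<95)
c=max(cv2.findContours(m2,0,1)[0],key=cv2.contourArea);print("reader",cv2.boundingRect(c),rect(K,T,c,.045))
m=cv2.inRange(hsv,(22,120,60),(35,255,255));c=max(cv2.findContours(m,0,1)[0],key=cv2.contourArea);print("tray",rect(K,T,c,.04))
a=cv2.resize(im[175:265,160:240],None,fx=5,fy=5,interpolation=2);b=cv2.resize(im[175:275,310:440],None,fx=4.5,fy=4.5,interpolation=2)
cv2.imwrite("pics/crop1.png",np.hstack([a[:450,:300],b[:450,100:600]]))
E
```

```text
hyg [ 0.425  -0.1348  0.031 ]
egg0 [ 0.5726 -0.1043  0.07  ]
egg1 [ 0.5996 -0.27    0.07  ]
well [0.5144 0.218  0.045 ]
logger (394, 224, 17, 20) (array([ 0.47840051, -0.28577686]), (42.3582878112793, 29.741024017333984), -22.85234832763672)
reader (173, 191, 48, 55) (array([0.53002008, 0.21765508]), (125.81517791748047, 108.50881958007812), 6.013111114501953)
tray (array([ 0.50266083, -0.20290572]), (393.77099609375, 313.1441650390625), -80.19212532043457)
```

View pics/crop1.png

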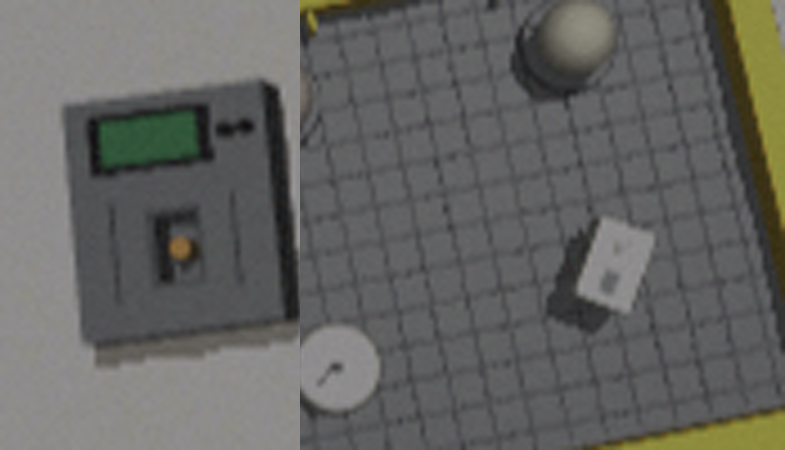

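The crop confirms the logger: a white oblong block with a label, inside the tray. It also shows the well, with its brass pin, on the side of the reader away from the display. Measured sizes fit (42x30 mm against 46x32). Next I'll get the wrist calibration and plan the moves.

```bash
cat >> h.py <<'E'
def plan(goal,jaw,n,s=None,approx=True):
    """rows from the present pose to TCP goal, tool x down, tool y along heading jaw (deg, or +180)"""
    from workcell import ctrl
    s=s or ctrl.get_state();T=tool(s);A=T[:3,:3];best=None
    for j in(jaw,jaw+180):
        y=np.array([np.cos(np.radians(j)),np.sin(np.radians(j)),0]);x=np.array([0,0,-1.]);B=np.c_[x,y,np.cross(x,y)]
        v=R.from_matrix(A.T@B).as_rotvec()
        if best is None or np.linalg.norm(v)<np.linalg.norm(best):best=v
    step=R.from_rotvec(best/n);d=(np.asarray(goal)-T[:3,3])/n;C=R.from_matrix(A)
    print("t",round(s["time"],2),"pos",s["eef_pos"].round(4),"jaw heading",np.degrees(np.arctan2(A[1,1],A[0,1])).round(2),"F",s["ft_force"].round(1),"w",round(s["grip_width"],4),"q7",s["q"][6].round(1))
    print("turn/row",(best/n).round(3))
    for i in range(n): print((C.inv().apply(d)).round(4).tolist());C=C*step
E
python3 - <<'E'
from h import *
from workcell import ctrl
s=ctrl.get_state();print(tool(s).round(3))
d=ctrl.snapshot("wrist");print(d["T_tool_cam"].round(4),d["intrinsics"])
plan([.44,.25,.25],96,15,s)
E
```

```text
[[-0.001  0.316  0.949  0.205]
 [-0.002  0.949 -0.316  0.616]
 [-1.    -0.002 -0.     0.193]
 [ 0.     0.     0.     1.   ]]
[[ 5.000e-04  2.313e-01 -9.729e-01 -1.892e-01]
 [ 1.000e+00 -4.000e-04  5.000e-04  1.000e-03]
 [-3.000e-04 -9.729e-01 -2.313e-01 -6.540e-02]
 [ 0.000e+00  0.000e+00  0.000e+00  1.000e+00]] [[316.11850231   0.         323.18949455]
 [  0.         316.11850231 200.13404197]
 [  0.           0.           1.        ]]
t 0.1 pos [0.2054 0.6161 0.1935] jaw heading 71.56 F [-1.  -0.4  0.1] w 0.094 q7 -1.1
turn/row [-0.028 -0.     0.   ]
[-0.0037, -0.0182, 0.0226]
[-0.0037, -0.0188, 0.022]
[-0.0037, -0.0195, 0.0215]
[-0.0037, -0.0201, 0.0209]
[-0.0037, -0.0207, 0.0203]
[-0.0037, -0.0212, 0.0198]
[-0.0037, -0.0218, 0.0191]
[-0.0037, -0.0223, 0.0185]
[-0.0038, -0.0228, 0.0179]
[-0.0038, -0.0233, 0.0172]
[-0.0038, -0.0238, 0.0165]
[-0.0038, -0.0243, 0.0159]
[-0.0038, -0.0247, 0.0152]
[-0.0038, -0.0251, 0.0145]
[-0.0038, -0.0255, 0.0137]
```

Call:
{"name": "jog_arm", "arguments": {"targets": [[[-0.004,-0.018,0.027],[-0.03,0,0]],[[-0.004,-0.019,0.026],[-0.03,0,0]],[[-0.004,-0.02,0.026],[-0.03,0,0]],[[-0.004,-0.021,0.025],[-0.03,0,0]],[[-0.004,-0.022,0.024],[-0.03,0,0]]]}}

```text
time: 0.57
eef_pos: [0.2975, 0.4884, 0.2098]
tcp_rot: [-158.1, 89.6, -166.6]
ft_force: [0.7, 0.2, 0.1]
grip_width: 0.0939
```

Call:
{"name": "jog_arm", "arguments": {"targets": [[[-0.004,-0.023,0.024],[-0.03,0,0]],[[-0.004,-0.024,0.023],[-0.03,0,0]],[[-0.004,-0.024,0.022],[-0.03,0,0]],[[-0.004,-0.025,0.021],[-0.03,0,0]],[[-0.004,-0.025,0.02],[-0.03,0,0]]]}}

```text
time: 0.98
eef_pos: [0.4, 0.3505, 0.2293]
tcp_rot: [-156.7, 89.5, -156.1]
ft_force: [0.1, -0.6, -1.4]
grip_width: 0.094
```

```bash
python3 -c "
from h import *
plan([.48,.215,.25],96,10)"
```

```text
t 0.98 pos [0.4    0.3505 0.2293] jaw heading 90.6 F [ 0.1 -0.6 -1.4] w 0.094 q7 45.6
turn/row [-0.009 -0.001  0.   ]
[-0.0021, -0.0136, 0.0078]
[-0.0021, -0.0137, 0.0077]
[-0.0021, -0.0138, 0.0076]
[-0.0021, -0.0139, 0.0075]
[-0.0021, -0.0139, 0.0073]
[-0.0021, -0.014, 0.0072]
[-0.0021, -0.0141, 0.0071]
[-0.0021, -0.0141, 0.0069]
[-0.0021, -0.0142, 0.0068]
[-0.0021, -0.0142, 0.0067]
```

Call:
{"name": "jog_arm", "arguments": {"targets": [[[-0.004,-0.027,0.016],[-0.018,0,0]],[[-0.004,-0.028,0.016],[-0.018,0,0]],[[-0.004,-0.028,0.015],[-0.018,0,0]],[[-0.004,-0.028,0.015],[-0.018,0,0]],[[-0.004,-0.028,0.014],[-0.018,0,0]]]}}

```text
time: 1.4
eef_pos: [0.4861, 0.2072, 0.2495]
tcp_rot: [-160.5, 89.4, -154.5]
ft_force: [0.8, -0.2, 0.3]
grip_width: 0.0943
```

Call:
{"name": "jog_arm", "arguments": {"targets": [[[0,0,0],[0,0,0]],[[0,0,0],[0,0,0]],[[0,0,0],[0,0,0]],[[0,0,0],[0,0,0]],[[0,0,0],[0,0,0]]]}}

```text
time: 1.82
eef_pos: [0.4893, 0.1998, 0.2494]
tcp_rot: [-141.1, 89.4, -135.8]
ft_force: [0.8, 0.5, -0.1]
grip_width: 0.0941
```

```bash
cat >> h.py <<'E'
def wrist(name):
    from workcell import ctrl
    s=ctrl.get_state();d=ctrl.snapshot("wrist");T=tool(s)@d["T_tool_cam"]
    cv2.imwrite(f"pics/{name}.png",d["img"]);np.savez(name+".npz",img=d["img"],K=d["intrinsics"],T=T)
    return d["img"],d["intrinsics"],T,s
E
python3 -c "
from h import *
im,K,T,s=wrist('w1');print(s['time'],s['eef_pos'],s['qvel'].round(2),proj(K,T,[.5144,.218,.045]))"
```

```text
1.8167 [0.48934458 0.19978926 0.24944482] [-1.06  0.08 -0.66  0.26 -0.33  0.06 -0.16] [336.43769151 200.24040986]
```

View pics/w1.png

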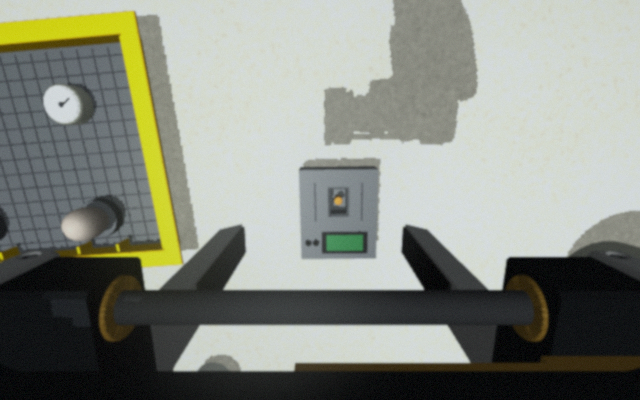

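The wrist view shows the reader at (339,213), the well at (338,201) with the brass pin inside, and the display below it at (345,242). The top-camera prediction of (336,200) agrees. I'll refine the well's position and yaw.

```bash
cat >> h.py <<'E'
def reader(im,K,T):
    hsv=cv2.cvtColor(im,cv2.COLOR_BGR2HSV);u,v=proj(K,T,[.5144,.218,.045]).astype(int)
    scale=np.linalg.norm(proj(K,T,[.5144,.218,.045])-proj(K,T,[.5144,.238,.045]))/20 # px/mm
    g=hsv[...,2]
    w=int(24*scale);sub=g[v-w:v+w,u-w:u+w];t=np.median(sub)*.72
    m=((sub<t)|(hsv[v-w:v+w,u-w:u+w,1]>110)).astype(np.uint8);m=cv2.morphologyEx(m,cv2.MORPH_CLOSE,np.ones((3,3)))
    c=max(cv2.findContours(m,0,1)[0],key=cv2.contourArea)+np.array([u-w,v-w])
    print("well",t,cv2.boundingRect(c),rect(K,T,c,.045),"px/mm",scale)
E
python3 - <<'E'
from h import *
d=np.load("w1.npz");im,K,T=d["img"],d["K"],d["T"];reader(im,K,T)
hsv=cv2.cvtColor(im,cv2.COLOR_BGR2HSV)
print(hsv[165:262:6,310,2],hsv[190:215,338,2])
m=np.zeros(im.shape[:2],np.uint8);r=im[160:275,290:390].astype(int);m[160:275,290:390]=(hsv[160:275,290:390,2]<165)
m=cv2.morphologyEx(m,cv2.MORPH_OPEN,np.ones((3,3)))
c=max(cv2.findContours(m,0,1)[0],key=cv2.contourArea);print("reader",cv2.boundingRect(c),rect(K,T,c,.045))
g=cv2.inRange(hsv,(45,100,50),(85,255,255));c=max(cv2.findContours(g,0,1)[0],key=cv2.contourArea);print("disp",rect(K,T,c,.045))
E
```

```text
well 97.92 (329, 189, 19, 27) (array([0.51653436, 0.2201449 ]), (34.22222900390625, 23.206886291503906), 6.336357593536377) px/mm 0.780855839467592
[142 148 154 154 152 152 153 153 151 151 150 148 147  75 146 141 216] [135 122 108  92  81  82 113 162 194 210 211 207 208 200 177 140 101  87
  78  69  59  57  55  72  88]
reader (300, 160, 80, 98) (array([0.5271488 , 0.22288403]), (129.1908721923828, 99.80815124511719), 5.692678451538086)
disp (array([0.57022717, 0.23378285]), (47.4620246887207, 22.406858444213867), -83.0596137046814)
```

```bash
python3 -c "
from h import *
plan([.455,-.277,.22],67,15)"
```

```text
t 1.87 pos [0.4892 0.2002 0.2494] jaw heading 95.4 F [ 1.2  0.8 -0.3] w 0.0941 q7 69.3
turn/row [ 0.033 -0.     0.001]
[0.0022, -0.0314, -0.0052]
[0.0022, -0.0316, -0.0042]
[0.0022, -0.0317, -0.0032]
[0.0022, -0.0318, -0.0021]
[0.0021, -0.0319, -0.0011]
[0.0021, -0.0319, -0.0]
[0.0021, -0.0319, 0.0011]
[0.0021, -0.0318, 0.0021]
[0.0021, -0.0317, 0.0032]
[0.002, -0.0316, 0.0042]
[0.002, -0.0315, 0.0052]
[0.002, -0.0313, 0.0063]
[0.002, -0.031, 0.0073]
[0.002, -0.0308, 0.0083]
[0.002, -0.0305, 0.0093]
```

Call:
{"name": "jog_arm", "arguments": {"targets": [[[0.002,-0.032,-0.005],[0.033,0,0]],[[0.002,-0.032,-0.004],[0.033,0,0]],[[0.002,-0.032,-0.003],[0.033,0,0]],[[0.002,-0.032,-0.002],[0.033,0,0]],[[0.002,-0.032,-0.001],[0.033,0,0]]]}}

```text
time: 2.28
eef_pos: [0.4778, 0.0508, 0.2391]
tcp_rot: [-178.6, 89.6, 178.6]
ft_force: [-0.2, 0.1, 0.4]
grip_width: 0.0941
```

Call:
{"name": "jog_arm", "arguments": {"targets": [[[0.002,-0.032,0],[0.033,0,0]],[[0.002,-0.032,0.001],[0.033,0,0]],[[0.002,-0.032,0.002],[0.033,0,0]],[[0.002,-0.032,0.003],[0.033,0,0]],[[0.002,-0.032,0.004],[0.033,0,0]]]}}

```text
time: 2.7
eef_pos: [0.4683, -0.1098, 0.2288]
tcp_rot: [171.8, 89.6, 159.8]
ft_force: [-0.4, 0.3, 0.2]
grip_width: 0.094
```

```bash
python3 -c "
from h import *
plan([.455,-.277,.22],67,5)"
```

```text
t 2.7 pos [ 0.4683 -0.1098  0.2288] jaw heading 78.02 F [-0.4  0.3  0.2] w 0.094 q7 91.7
turn/row [ 0.038 -0.001 -0.   ]
[0.0017, -0.0333, 0.0044]
[0.0017, -0.0331, 0.0056]
[0.0017, -0.0328, 0.0069]
[0.0017, -0.0325, 0.0082]
[0.0017, -0.0322, 0.0094]
```

Call:
{"name": "jog_arm", "arguments": {"targets": [[[0.002,-0.033,0.004],[0.038,0,0]],[[0.002,-0.033,0.006],[0.038,0,0]],[[0.002,-0.033,0.007],[0.038,0,0]],[[0.002,-0.032,0.008],[0.038,0,0]],[[0.002,-0.028,0.009],[0.03,0,0]]]}}

```text
time: 3.12
eef_pos: [0.4573, -0.274, 0.2178]
tcp_rot: [163.7, 89.6, 141.4]
ft_force: [-0.1, 0.0, 1.1]
grip_width: 0.094
```

Call:
{"name": "jog_arm", "arguments": {"targets": [[[0,0,0],[0,0,0]],[[0,0,0],[0,0,0]],[[0,0,0],[0,0,0]],[[0,0,0],[0,0,0]],[[0,0,0],[0,0,0]]]}}

```text
time: 3.53
eef_pos: [0.4577, -0.2753, 0.2167]
tcp_rot: [174.8, 89.6, 152.5]
ft_force: [0.2, 0.4, -0.6]
grip_width: 0.0942
```

Run:
```python
from h import *
im,K,T,s=wrist('w2');print(s['time'],s['eef_pos'],s['qvel'].round(2));u,v=proj(K,T,[.4784,-.2858,.058]);print(u,v)
hsv=cv2.cvtColor(im,cv2.COLOR_BGR2HSV)
m=np.zeros(im.shape[:2],np.uint8);a=(slice(max(int(v)-55,0),int(v)+55),slice(int(u)-55,int(u)+55));m[a]=hsv[a][...,2]>150
c=max(cv2.findContours(m,0,1)[0],key=cv2.contourArea);print(cv2.boundingRect(c),rect(K,T,c,.058))
```

```text
3.5333 [ 0.45766488 -0.27532859  0.21673994] [-1.44 -0.31 -0.88  0.38 -0.19  0.12 -0.01]
320.6780800999072 206.2998935517256
(265, 151, 110, 110) (array([ 0.47944852, -0.287461  ]), (127.68360900878906, 127.06104278564453), -22.34575653076172)
```

View pics/w2.png

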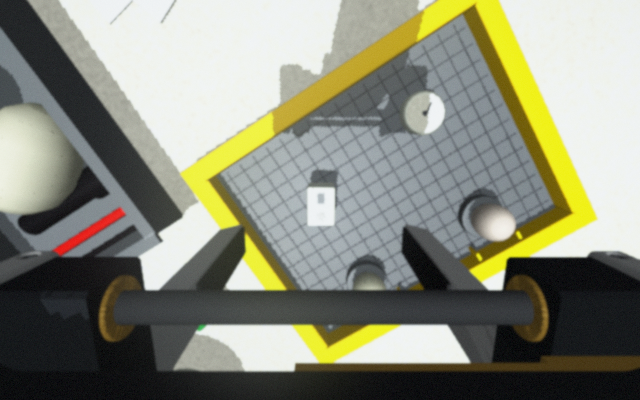

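The wrist view shows the logger centred at about (321,206) and nearly aligned with the jaws. The nearest egg is at (367,275), clear of the approach. I'll raise the threshold and plan the descent.

Run:
```python
from h import *
d=np.load("w2.npz");im,K,T=d["img"],d["K"],d["T"]
g=cv2.cvtColor(im,cv2.COLOR_BGR2HSV)[...,2]
print(g[180:232:2,312])
for t in(185,200,215,225):
    m=np.zeros_like(g);a=(slice(175,240),slice(295,350));m[a]=g[a]>t
    c=max(cv2.findContours(m,0,1)[0],key=cv2.contourArea);print(t,cv2.boundingRect(c),rect(K,T,c,.058))
from workcell import ctrl
plan([.4784,-.2858,.10],67,5)
```

```text
[103 106 109 146 230 244 243 243 243 244 244 244 244 244 244 243 243 244
 244 244 244 243 240 205 188 184]
185 (297, 187, 42, 49) (array([ 0.4825882 , -0.29144421]), (56.608619689941406, 46.88111877441406), -22.34691619873047)
200 (307, 187, 28, 40) (array([ 0.47882193, -0.2862446 ]), (45.68777847290039, 31.05790138244629), -22.34686279296875)
215 (307, 188, 28, 38) (array([ 0.47881097, -0.28618622]), (43.34433364868164, 30.884828567504883), -22.346717834472656)
225 (308, 188, 26, 38) (array([ 0.47879382, -0.28622769]), (43.3441162109375, 28.76595687866211), -22.346710205078125)
t 3.58 pos [ 0.4578 -0.275   0.2168] jaw heading 67.67 F [ 1.6  1.5 -0.2] w 0.0942 q7 102.2
turn/row [ 0.002 -0.002 -0.   ]
[0.0233, -0.0005, 0.0048]
[0.0233, -0.0004, 0.0048]
[0.0233, -0.0004, 0.0047]
[0.0233, -0.0004, 0.0047]
[0.0233, -0.0004, 0.0047]
```

Call:
{"name": "jog_arm", "arguments": {"targets": [[[0.023,-0.0005,0.0048],[0,-0.002,0]],[[0.023,-0.0005,0.0048],[0,-0.002,0]],[[0.023,-0.0005,0.0048],[0,-0.002,0]],[[0.023,-0.0005,0.0048],[0,-0.002,0]],[[0.023,-0.0005,0.0048],[0,-0.002,0]]]}}

```text
time: 4.0
eef_pos: [0.4871, -0.2822, 0.1047]
tcp_rot: [9.4, 89.0, -12.3]
ft_force: [-0.8, -1.0, -0.5]
grip_width: 0.0941
```

Call:
{"name": "jog_arm", "arguments": {"targets": [[[0,0,0],[0,0,0]],[[0,0,0],[0,0,0]],[[0,0,0],[0,0,0]],[[0,0,0],[0,0,0]],[[0,0,0],[0,0,0]]]}}

```text
time: 4.42
eef_pos: [0.4872, -0.2776, 0.1039]
tcp_rot: [22.0, 89.2, 0.7]
ft_force: [-0.1, -0.3, -0.6]
grip_width: 0.0942
```

```bash
python3 -c "
from h import *
plan([.4788,-.2862,.051],67.65,5)"
```

```text
t 4.42 pos [ 0.4872 -0.2776  0.1039] jaw heading 68.63 F [-0.1 -0.3 -0.6] w 0.0942 q7 104.5
turn/row [ 0.003  0.003 -0.001]
[0.0106, -0.0023, -0.0011]
[0.0106, -0.0023, -0.001]
[0.0106, -0.0023, -0.001]
[0.0106, -0.0023, -0.001]
[0.0106, -0.0022, -0.0009]
```

Call:
{"name": "jog_arm", "arguments": {"targets": [[[0.008,-0.003,-0.0015],[0.003,0.003,0]],[[0.008,-0.003,-0.0015],[0.003,0.003,0]],[[0.008,-0.003,-0.001],[0.003,0.003,0]],[[0.006,-0.002,-0.001],[0.003,0.003,0]],[[0.0,0,0],[0,0,0]]]}}

```text
time: 4.83
eef_pos: [0.4795, -0.2879, 0.0743]
tcp_rot: [38.7, 89.6, 16.6]
ft_force: [-0.6, 0.2, -0.8]
grip_width: 0.0944
```

Call:
{"name": "jog_arm", "arguments": {"targets": [[[0,0,0],[0,0,0]],[[0,0,0],[0,0,0]],[[0,0,0],[0,0,0]],[[0,0,0],[0,0,0]],[[0,0,0],[0,0,0]]]}}

```text
time: 5.25
eef_pos: [0.4788, -0.2883, 0.0734]
tcp_rot: [50.3, 89.7, 28.1]
ft_force: [-1.3, -0.7, 0.0]
grip_width: 0.0938
```

```bash
python3 -c "
from h import *
plan([.4788,-.2862,.051],67.65,5)"
```

```text
t 5.25 pos [ 0.4788 -0.2883  0.0734] jaw heading 67.8 F [-1.3 -0.7  0. ] w 0.0938 q7 105.5
turn/row [ 0.001  0.001 -0.001]
[0.0045, 0.0004, -0.0002]
[0.0045, 0.0004, -0.0002]
[0.0045, 0.0004, -0.0002]
[0.0045, 0.0004, -0.0002]
[0.0045, 0.0004, -0.0002]
```

Call:
{"name": "jog_arm", "arguments": {"targets": [[[0.006,0.0004,-0.0003],[0,0.001,0]],[[0.006,0.0004,-0.0003],[0,0.001,0]],[[0.006,0.0004,-0.0003],[0,0,0]],[[0.003,0,0],[0,0,0]],[[0,0,0],[0,0,0]]]}}

```text
time: 5.67
eef_pos: [0.4791, -0.2862, 0.0506]
tcp_rot: [60.3, 89.7, 38.2]
ft_force: [-0.6, 0.3, -0.2]
grip_width: 0.094
```

```bash
python3 -c "
from h import *
plan([.4788,-.2862,.051],67.65,1)"
```

```text
t 5.67 pos [ 0.4791 -0.2862  0.0506] jaw heading 67.85 F [-0.6  0.3 -0.2] w 0.094 q7 105.8
turn/row [ 0.003  0.003 -0.005]
[-0.0004, -0.0001, -0.0003]
```

Call:
{"name": "jog_arm", "arguments": {"targets": [[[0,0,0],[0,0,0]],[[0,0,0],[0,0,0]],[[0,0,0],[0,0,0]],[[0,0,0],[0,0,0]],[[0,0,0],[0,0,0]]], "hand": 0.02, "force": 15}}

```text
time: 6.08
eef_pos: [0.4789, -0.2862, 0.0502]
tcp_rot: [67.4, 89.7, 45.2]
ft_force: [0.7, 0.5, -0.6]
grip_width: 0.0642
```

Call:
{"name": "jog_arm", "arguments": {"targets": [[[0,0,0],[0,0,0]],[[0,0,0],[0,0,0]],[[0,0,0],[0,0,0]],[[0,0,0],[0,0,0]],[[0,0,0],[0,0,0]]]}}

```text
time: 6.5
eef_pos: [0.4793, -0.2865, 0.0508]
tcp_rot: [54.7, 89.7, 32.6]
ft_force: [-0.6, 0.9, 0.1]
grip_width: 0.0303
```

Call:
{"name": "jog_arm", "arguments": {"targets": [[[0,0,0],[0,0,0]],[[0,0,0],[0,0,0]],[[0,0,0],[0,0,0]],[[0,0,0],[0,0,0]],[[0,0,0],[0,0,0]]], "hand": 0.02, "force": 55}}

```text
time: 6.92
eef_pos: [0.4793, -0.2865, 0.0508]
tcp_rot: [54.3, 89.7, 32.1]
ft_force: [0.2, 0.6, -0.7]
grip_width: 0.0199
```

```bash
python3 -c "
from h import *
plan([.4788,-.2862,.15],67.65,5)"
```

```text
t 6.92 pos [ 0.4793 -0.2865  0.0508] jaw heading 67.84 F [ 0.2  0.6 -0.7] w 0.0199 q7 105.8
turn/row [ 0.001  0.001 -0.001]
[-0.0198, 0.0001, -0.0001]
[-0.0198, 0.0001, -0.0001]
[-0.0198, 0.0001, -0.0001]
[-0.0198, 0.0, -0.0001]
[-0.0198, 0.0, -0.0001]
```

The jaws closed to 20 mm, so there is no 32 mm housing between them. I'll look.

Run:
```python
from h import *
im,K,T,s=wrist('w3');print(proj(K,T,[.4788,-.2862,.058]))
d=__import__('workcell').ctrl.snapshot("top");t=d["img"];np.savez("top1.npz",**{k:d[k] for k in("img","intrinsics","world_from_camera")})
cv2.imwrite("pics/w3b.png",np.hstack([cv2.resize(im[100:350,200:450],(500,500)),cv2.resize(t[200:280,370:430],(300,400)).__array__()[:400] if 0 else cv2.resize(t[190:290,370:430],(300,500))]))
```

```text
[321.64264069 234.78459301]
```

View pics/w3b.png

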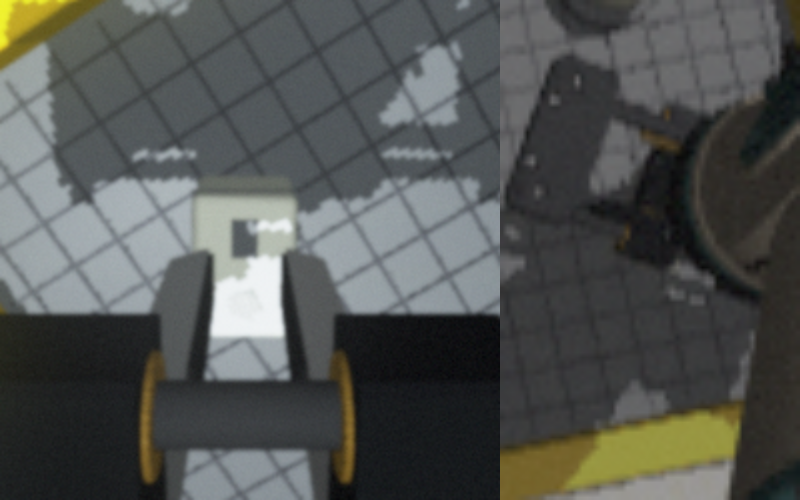

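Run:
```python
from h import *
d=np.load("w3.npz");K,T=d["K"],d["T"]
from workcell import ctrl
s=ctrl.get_state();W=tool(s)
print(s["eef_pos"],s["grip_width"])
for x in(-.02,0,.022):
  for hw in(.010,.016):
    print(x,hw,[((proj(K,T,(W@[x,y,z,1])[:3])-[200,100])*2).round().tolist() for y in(-hw,hw) for z in(-.008,.008)])
for z in(.058,.024): print("logger corners",z,[((proj(K,T,[.4788,-.2862,0]+np.r_[R.from_euler('z',-22.35,degrees=True).apply([a,b,z])])-[200,100])*2).round().tolist() for a in(-.023,.023) for b in(-.016,.016)])
# triangulate logger top centre: w2 and top0
```

```text
[ 0.47927675 -0.28642885  0.05080611] 0.01960211497048913
-0.02 0.01 [[207.0, 260.0], [208.0, 313.0], [278.0, 260.0], [278.0, 313.0]]
-0.02 0.016 [[186.0, 260.0], [187.0, 313.0], [300.0, 260.0], [299.0, 313.0]]
0 0.01 [[211.0, 239.0], [212.0, 287.0], [275.0, 239.0], [275.0, 287.0]]
0 0.016 [[192.0, 239.0], [193.0, 287.0], [294.0, 239.0], [294.0, 287.0]]
0.022 0.01 [[215.0, 221.0], [215.0, 264.0], [272.0, 221.0], [272.0, 264.0]]
0.022 0.016 [[197.0, 221.0], [198.0, 264.0], [290.0, 221.0], [289.0, 264.0]]
logger corners 0.058 [[189.0, 196.0], [298.0, 196.0], [192.0, 339.0], [294.0, 339.0]]
logger corners 0.024 [[197.0, 173.0], [290.0, 174.0], [199.0, 297.0], [287.0, 298.0]]
```

Run:
```python
from h import *
from workcell import ctrl
d=ctrl.snapshot("wrist");K,T=d["intrinsics"],d["T_tool_cam"]
for x in(-.04,-.03,-.02,-.01,0,.01,.022):
    print(x,[proj(K,T,[x,y,z]).round().tolist() for y in(-.047,-.0595) for z in(-.008,.008)])
im=cv2.imread("pics/w2.png");cv2.imwrite("pics/tip.png",np.vstack([cv2.resize(im[210:290,150:270],(780,520),interpolation=2)]))
im=d["img"];cv2.imwrite("pics/tip2.png",cv2.resize(im[180:290,270:370],(540,594),interpolation=2))
```

```text
-0.04 [[227.0, 243.0], [230.0, 272.0], [202.0, 243.0], [205.0, 272.0]]
-0.03 [[233.0, 236.0], [235.0, 264.0], [209.0, 236.0], [212.0, 264.0]]
-0.02 [[238.0, 230.0], [240.0, 256.0], [216.0, 230.0], [218.0, 256.0]]
-0.01 [[242.0, 225.0], [244.0, 250.0], [221.0, 224.0], [223.0, 250.0]]
0 [[246.0, 220.0], [248.0, 244.0], [226.0, 220.0], [228.0, 244.0]]
0.01 [[250.0, 215.0], [251.0, 238.0], [231.0, 215.0], [232.0, 238.0]]
0.022 [[254.0, 210.0], [255.0, 232.0], [236.0, 210.0], [237.0, 232.0]]
```

View pics/tip2.png

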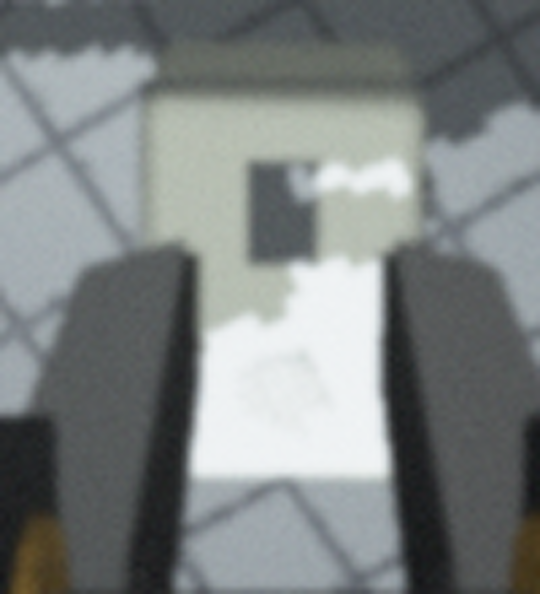

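The jaws closed without touching anything. The wrist picture shows the fingertips at pixel (305,225), which is about 12 mm *behind* the reported TCP, and w2 with the jaws open gave the same. They passed just above the logger, which hasn't moved: its corners match the prediction. So the stated 22 mm tip offset doesn't match what I see, by about 34 mm along the tool. I'll reopen and descend in small steps, watching the force.

Call:
{"name": "jog_arm", "arguments": {"targets": [[[0,0,0],[0,0,0]],[[0,0,0],[0,0,0]],[[0,0,0],[0,0,0]],[[0,0,0],[0,0,0]],[[0,0,0],[0,0,0]]], "hand": 0.07}}

```text
time: 7.48
eef_pos: [0.4793, -0.2865, 0.0508]
tcp_rot: [54.5, 89.7, 32.3]
ft_force: [0.5, -0.1, 0.0]
grip_width: 0.0495
```

Call:
{"name": "jog_arm", "arguments": {"targets": [[[0,0,0],[0,0,0]],[[0,0,0],[0,0,0]],[[0,0,0],[0,0,0]],[[0,0,0],[0,0,0]],[[0,0,0],[0,0,0]]]}}

```text
time: 7.9
eef_pos: [0.4793, -0.2864, 0.0508]
tcp_rot: [54.7, 89.7, 32.5]
ft_force: [0.1, 0.1, -0.3]
grip_width: 0.0698
```

Call:
{"name": "jog_arm", "arguments": {"targets": [[[0.003,0,0],[0,0,0]],[[0.003,0,0],[0,0,0]],[[0.003,0,0],[0,0,0]],[[0.003,0,0],[0,0,0]],[[0,0,0],[0,0,0]]]}}

```text
time: 8.32
eef_pos: [0.4794, -0.2863, 0.0375]
tcp_rot: [55.0, 89.7, 32.8]
ft_force: [-0.7, 0.4, -0.0]
grip_width: 0.0698
```

Run:
```python
from h import *
plan([.4788,-.2862,.03],67.65,1)
im,K,T,s=wrist('w4')
cv2.imwrite("pics/w4c.png",cv2.resize(im[150:300,220:430],(700,500),interpolation=2))
```

```text
t 8.32 pos [ 0.4794 -0.2863  0.0375] jaw heading 67.85 F [-0.7  0.4 -0. ] w 0.0698 q7 106.0
turn/row [ 0.003  0.003 -0.005]
[0.0075, -0.0001, -0.0006]
```

View pics/w4c.png

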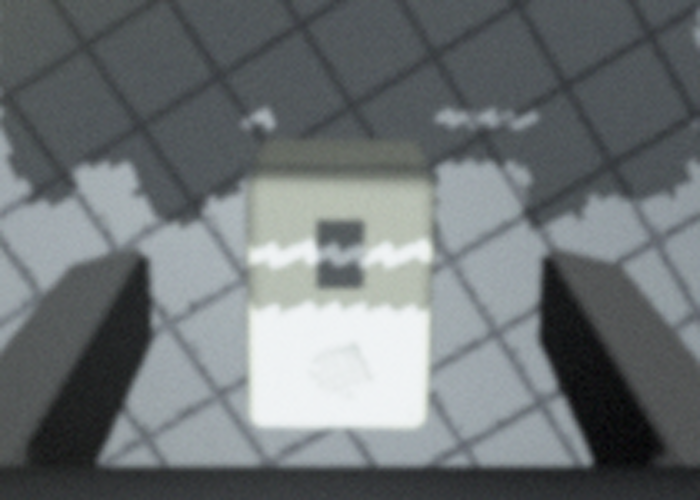

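The logger sits midway between the open jaws, with the top at crop (340,300) and the tips at (148,255) and (545,255). There's no force and nothing disturbed. I'll keep descending, watching the force past the nominal mat limit.

Call:
{"name": "jog_arm", "arguments": {"targets": [[[0.002,0,0],[0,0,0]],[[0.002,0,0],[0,0,0]],[[0.002,0,0],[0,0,0]],[[0.001,0,0],[0,0,0]],[[0,0,0],[0,0,0]]]}}

```text
time: 8.78
eef_pos: [0.4795, -0.2865, 0.0299]
tcp_rot: [52.9, 89.7, 30.8]
ft_force: [-0.9, -0.3, 0.6]
grip_width: 0.07
```

Call:
{"name": "jog_arm", "arguments": {"targets": [[[0.001,0,0],[0,0,0]],[[0.001,0,0],[0,0,0]],[[0.001,0,0],[0,0,0]],[[0.001,0,0],[0,0,0]],[[0,0,0],[0,0,0]]]}}

```text
time: 9.2
eef_pos: [0.4796, -0.2865, 0.0257]
tcp_rot: [50.4, 89.7, 28.2]
ft_force: [0.1, -0.4, 1.0]
grip_width: 0.0698
```

Call:
{"name": "jog_arm", "arguments": {"targets": [[[0.002,0,0],[0,0,0]],[[0.002,0,0],[0,0,0]],[[0.002,0,0],[0,0,0]],[[0.001,0,0],[0,0,0]],[[0,0,0],[0,0,0]]]}}

```text
time: 9.62
eef_pos: [0.4797, -0.2865, 0.0179]
tcp_rot: [49.5, 89.7, 27.4]
ft_force: [0.4, 0.7, -0.8]
grip_width: 0.0699
```

Call:
{"name": "jog_arm", "arguments": {"targets": [[[0,0,0],[0,0,0]],[[0,0,0],[0,0,0]],[[0,0,0],[0,0,0]],[[0,0,0],[0,0,0]],[[0,0,0],[0,0,0]]], "hand": 0.02, "force": 15}}

```text
time: 10.03
eef_pos: [0.4797, -0.2865, 0.0178]
tcp_rot: [49.8, 89.7, 27.7]
ft_force: [-1.0, -0.2, -0.4]
grip_width: 0.0398
```

Call:
{"name": "jog_arm", "arguments": {"targets": [[[0,0,0],[0,0,0]],[[0,0,0],[0,0,0]],[[0,0,0],[0,0,0]],[[0,0,0],[0,0,0]],[[0,0,0],[0,0,0]]]}}

```text
time: 10.45
eef_pos: [0.4798, -0.2867, 0.018]
tcp_rot: [46.3, 89.7, 24.2]
ft_force: [0.1, 0.1, -0.3]
grip_width: 0.0318
```

The jaws stopped at 31.8 mm, which is the 32 mm housing. Now I'll firm the grip and lift straight up.

Call:
{"name": "jog_arm", "arguments": {"targets": [[[0,0,0],[0,0,0]],[[0,0,0],[0,0,0]],[[0,0,0],[0,0,0]],[[-0.004,0,0],[0,0,0]],[[-0.01,0,0],[0,0,0]]], "hand": 0.02, "force": 58}}

```text
time: 10.87
eef_pos: [0.4783, -0.2857, 0.0309]
tcp_rot: [88.2, 89.7, 66.1]
ft_force: [0.1, -0.6, -0.3]
grip_width: 0.0318
```

Call:
{"name": "jog_arm", "arguments": {"targets": [[[-0.02,0,0],[0,0,0]],[[-0.025,0,0],[0,0,0]],[[-0.025,0,0],[0,0,0]],[[-0.025,0,0],[0,0,0]],[[-0.02,0,0],[0,0,0]]]}}

```text
time: 11.28
eef_pos: [0.4751, -0.2847, 0.1507]
tcp_rot: [140.6, 89.5, 118.4]
ft_force: [0.4, 0.2, 0.6]
grip_width: 0.0318
```

Run:
```python
from h import *
plan([.515,.22,.17],96.2,20)
im,K,T,s=wrist('w5')
cv2.imwrite("pics/w5c.png",cv2.resize(im[130:330,200:450],(750,600),interpolation=2))
```

```text
t 11.28 pos [ 0.4751 -0.2847  0.1507] jaw heading 67.82 F [0.4 0.2 0.6] w 0.0318 q7 104.0
turn/row [-0.025 -0.    -0.   ]
[-0.0008, 0.0241, -0.0077]
[-0.0008, 0.0243, -0.0071]
[-0.0008, 0.0245, -0.0065]
[-0.0008, 0.0246, -0.0059]
[-0.0008, 0.0248, -0.0053]
[-0.0008, 0.0249, -0.0046]
[-0.0008, 0.025, -0.004]
[-0.0008, 0.0251, -0.0034]
[-0.0009, 0.0252, -0.0028]
[-0.0009, 0.0252, -0.0022]
[-0.0009, 0.0253, -0.0015]
[-0.0009, 0.0253, -0.0009]
[-0.0009, 0.0253, -0.0003]
[-0.0009, 0.0253, 0.0003]
[-0.0009, 0.0253, 0.001]
[-0.0009, 0.0253, 0.0016]
[-0.0009, 0.0252, 0.0022]
[-0.0009, 0.0252, 0.0028]
[-0.0009, 0.0251, 0.0035]
[-0.001, 0.025, 0.0041]
```

View pics/w5c.png

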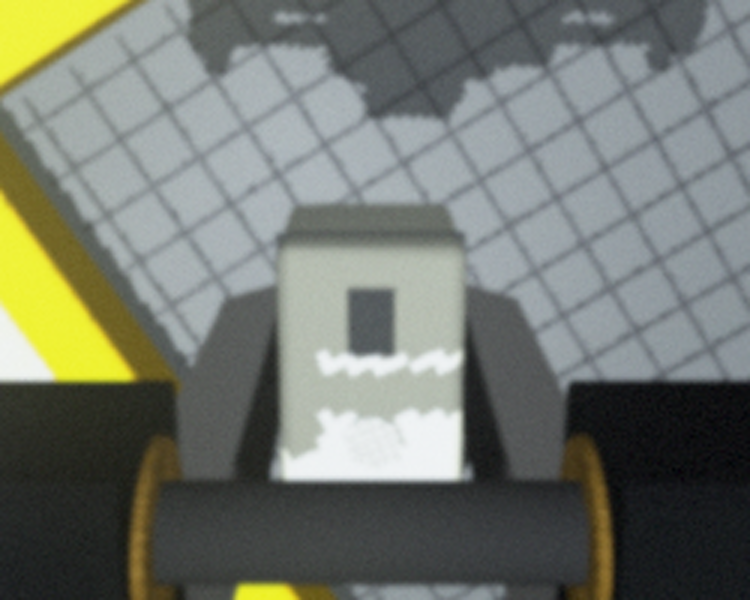

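The logger hangs upright and centred between the fingers, in view at crop (372,370), with nothing else disturbed. I'll carry it to a spot just beyond the well to measure the well again at closer range.

Call:
{"name": "jog_arm", "arguments": {"targets": [[[0,0.027,-0.005],[-0.025,0,0]],[[0,0.027,-0.005],[-0.025,0,0]],[[0,0.027,-0.004],[-0.025,0,0]],[[0,0.027,-0.003],[-0.025,0,0]],[[0,0.028,-0.002],[-0.025,0,0]]]}}

```text
time: 11.75
eef_pos: [0.5052, -0.1573, 0.1615]
tcp_rot: [-8.0, 89.3, -23.6]
ft_force: [0.4, 0.2, -1.8]
grip_width: 0.0314
```

Call:
{"name": "jog_arm", "arguments": {"targets": [[[0,0.028,-0.001],[-0.025,0,0]],[[0,0.028,0],[-0.025,0,0]],[[0,0.028,0],[-0.025,0,0]],[[0,0.028,0.001],[-0.025,0,0]],[[0,0.028,0.002],[-0.025,0,0]]]}}

```text
time: 12.17
eef_pos: [0.5374, -0.0146, 0.1639]
tcp_rot: [-13.2, 89.2, -21.4]
ft_force: [1.0, -0.3, -1.3]
grip_width: 0.0319
```

Run:
```python
from h import *
plan([.575,.226,.14],96.2,10)
d=np.load("w5.npz");im=d["img"]
from workcell import ctrl
w=ctrl.snapshot("wrist")
for dz in(-.004,-.002,0,.002):print(dz,[proj(w["intrinsics"],w["T_tool_cam"],[-.04,y,-.023+dz]).round(1).tolist() for y in(-.016,.016)])
print(cv2.cvtColor(w["img"],6)[196:222,312])
```

```text
t 12.17 pos [ 0.5374 -0.0146  0.1639] jaw heading 81.81 F [ 1.  -0.3 -1.3] w 0.0319 q7 85.2
turn/row [-0.025  0.001  0.   ]
[0.0023, 0.0244, 0.0003]
[0.0023, 0.0243, 0.0009]
[0.0023, 0.0243, 0.0015]
[0.0024, 0.0243, 0.0021]
[0.0024, 0.0242, 0.0027]
[0.0024, 0.0241, 0.0033]
[0.0024, 0.024, 0.0039]
[0.0024, 0.0239, 0.0045]
[0.0024, 0.0238, 0.0051]
[0.0024, 0.0237, 0.0057]
-0.004 [[288.9, 205.8], [354.6, 205.8]]
-0.002 [[289.0, 209.7], [354.5, 209.8]]
0 [[289.1, 213.7], [354.4, 213.7]]
0.002 [[289.2, 217.6], [354.3, 217.6]]
[173 157 133 114 110 108 114 109 109 111 106  99  98 107 119 127 148 166
 175 180 186 187 186 190 187 185]
```

Call:
{"name": "jog_arm", "arguments": {"targets": [[[0.002,0.027,0.001],[-0.027,0,0]],[[0.002,0.027,0.001],[-0.027,0,0]],[[0.002,0.027,0.002],[-0.027,0,0]],[[0.002,0.027,0.003],[-0.027,0.001,0]],[[0.002,0.027,0.004],[-0.027,0.001,0]]]}}

```text
time: 12.63
eef_pos: [0.5607, 0.1281, 0.1563]
tcp_rot: [-11.2, 89.2, -11.1]
ft_force: [1.0, -0.4, -0.3]
grip_width: 0.0314
```

Call:
{"name": "jog_arm", "arguments": {"targets": [[[0.004,0.023,0.004],[-0.025,0.001,0]],[[0.004,0.02,0.004],[-0.025,0.001,0]],[[0.003,0.012,0.004],[-0.02,0.001,0]],[[0.003,0.006,0.003],[-0.01,0,0]],[[0,0,0],[0,0,0]]]}}

```text
time: 13.05
eef_pos: [0.5737, 0.2, 0.1427]
tcp_rot: [-0.1, 89.4, 5.4]
ft_force: [-1.2, 0.9, -0.9]
grip_width: 0.0314
```

Call:
{"name": "jog_arm", "arguments": {"targets": [[[0,0,0],[0,0,0]],[[0,0,0],[0,0,0]],[[0,0,0],[0,0,0]],[[0,0,0],[0,0,0]],[[0,0,0],[0,0,0]]]}}

```text
time: 13.47
eef_pos: [0.5739, 0.1928, 0.1433]
tcp_rot: [-21.4, 89.4, -16.4]
ft_force: [-0.8, 0.5, -0.5]
grip_width: 0.0315
```

Run:
```python
from h import *
plan([.5165,.220,.085],96.2,5)
im,K,T,s=wrist('w6');print(s["qvel"].round(1),proj(K,T,[.516,.22,.045]))
reader(im,K,T)
cv2.imwrite("pics/w6c.png",cv2.resize(im[60:310,160:480],(768,600),interpolation=2))
```

```text
t 13.47 pos [0.5739 0.1928 0.1433] jaw heading 94.99 F [-0.8  0.5 -0.5] w 0.0315 q7 76.2
turn/row [-0.004  0.002  0.001]
[0.0115, 0.0065, -0.0111]
[0.0115, 0.0065, -0.011]
[0.0116, 0.0065, -0.011]
[0.0116, 0.0066, -0.0109]
[0.0116, 0.0066, -0.0109]
[ 0.7 -0.5  0.5  0.3  0.2  0.1 -0.1] [359.42559902 135.27298452]
well 64.08 (350, 115, 24, 40) (array([0.51844922, 0.22803355]), (38.29671859741211, 16.841522216796875), -22.035018920898438) px/mm 1.123177446495796
```

View pics/w6c.png

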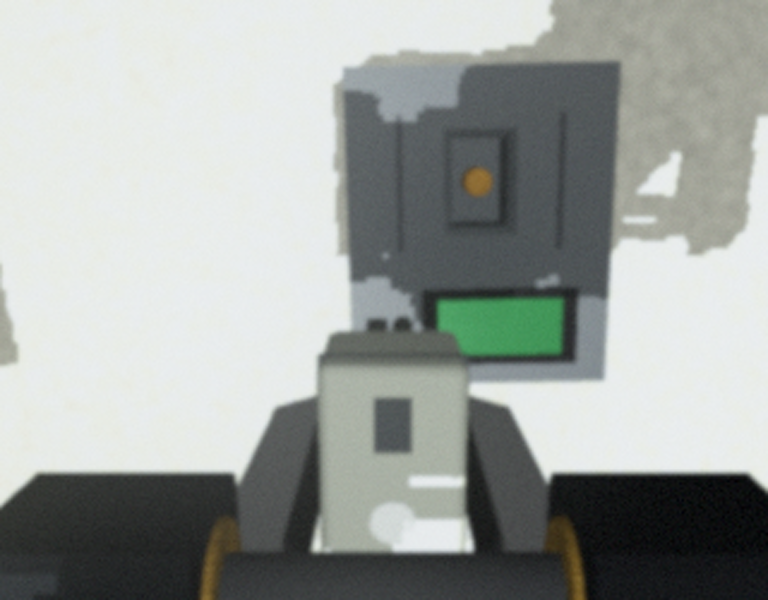

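The closer view shows the well mouth centred at crop (480,181), i.e. pixel (360.2,135.4). My estimate of (0.516, 0.220) projects to (359.4,135.3), so they agree within 1 mm; the printed blob fit was caught by shadow and is discarded. The reader edges slope about 1.3°, which gives a jaw heading of 96.3°. The finger midline sits 1 mm off in the picture, so I'll use y = 0.2195. Now over the well.

Call:
{"name": "jog_arm", "arguments": {"targets": [[[0.01,0.0065,-0.0111],[-0.004,0.002,0.001]],[[0.01,0.0065,-0.011],[-0.004,0.002,0.001]],[[0.01,0.0065,-0.011],[-0.004,0.002,0.001]],[[0.01,0.0065,-0.011],[-0.004,0.002,0.001]],[[0.01,0.005,-0.011],[-0.004,0.002,0]]]}}

```text
time: 13.93
eef_pos: [0.5213, 0.2154, 0.0946]
tcp_rot: [0.1, 89.4, 5.8]
ft_force: [-0.3, -0.1, -2.4]
grip_width: 0.032
```

Call:
{"name": "jog_arm", "arguments": {"targets": [[[0,0,0],[0,0,0]],[[0,0,0],[0,0,0]],[[0,0,0],[0,0,0]],[[0,0,0],[0,0,0]],[[0,0,0],[0,0,0]]]}}

```text
time: 14.35
eef_pos: [0.5209, 0.2147, 0.0948]
tcp_rot: [-3.6, 89.4, 2.1]
ft_force: [0.0, -0.5, 0.1]
grip_width: 0.0319
```

```bash
python3 -c "
from h import *
plan([.5167,.2195,.065],96.3,5)"
```

```text
t 14.35 pos [0.5209 0.2147 0.0948] jaw heading 95.67 F [ 0.  -0.5  0.1] w 0.0319 q7 73.4
turn/row [-0.002  0.002  0.   ]
[0.006, 0.001, -0.0008]
[0.006, 0.0011, -0.0008]
[0.006, 0.0011, -0.0008]
[0.006, 0.0011, -0.0008]
[0.006, 0.0011, -0.0007]
```

Call:
{"name": "jog_arm", "arguments": {"targets": [[[0.006,0.0011,-0.001],[-0.003,0.003,0]],[[0.006,0.0011,-0.001],[-0.003,0.003,0]],[[0.006,0.0011,-0.001],[-0.003,0.003,0]],[[0.006,0.0011,-0.001],[-0.003,0.003,0]],[[0.004,0.001,-0.001],[-0.002,0.002,0]]]}}

```text
time: 14.77
eef_pos: [0.5185, 0.2193, 0.0661]
tcp_rot: [142.8, 90.0, 149.2]
ft_force: [0.4, -0.1, -0.3]
grip_width: 0.0313
```

Call:
{"name": "jog_arm", "arguments": {"targets": [[[0,0,0],[0,0,0]],[[0,0,0],[0,0,0]],[[0,0,0],[0,0,0]],[[0,0,0],[0,0,0]],[[0,0,0],[0,0,0]]]}}

```text
time: 15.18
eef_pos: [0.5171, 0.2193, 0.0641]
tcp_rot: [-169.8, 89.8, -163.4]
ft_force: [0.6, 0.0, 0.2]
grip_width: 0.0315
```

```bash
python3 -c "
from h import *
plan([.5167,.2195,.056],96.3,5)"
```

```text
t 15.18 pos [0.5171 0.2193 0.0641] jaw heading 96.44 F [0.6 0.  0.2] w 0.0315 q7 73.9
turn/row [ 0.    -0.001  0.   ]
[0.0016, 0.0001, -0.0001]
[0.0016, 0.0001, -0.0001]
[0.0016, 0.0001, -0.0001]
[0.0016, 0.0001, -0.0001]
[0.0016, 0.0001, -0.0001]
```

Call:
{"name": "jog_arm", "arguments": {"targets": [[[0.0025,0,0],[0,0,0]],[[0.0025,0,0],[0,0,0]],[[0.0025,0,0],[0,0,0]],[[0.002,0,0],[0,0,0]],[[0.001,0,0],[0,0,0]]]}}

```text
time: 15.6
eef_pos: [0.5178, 0.2195, 0.0535]
tcp_rot: [-176.1, 89.9, -169.7]
ft_force: [-0.0, -0.1, -1.1]
grip_width: 0.0316
```

Call:
{"name": "jog_arm", "arguments": {"targets": [[[0.001,0,0],[0,0,0]],[[0.001,0,0],[0,0,0]],[[0.001,0,0],[0,0,0]],[[0.001,0,0],[0,0,0]],[[0,0,0],[0,0,0]]]}}

```text
time: 16.02
eef_pos: [0.5176, 0.2193, 0.0487]
tcp_rot: [-172.1, 89.9, -165.7]
ft_force: [0.1, -0.6, -1.1]
grip_width: 0.0315
```

```bash
python3 -c "
from h import *
plan([.5167,.2195,.048],96.3,5)"
```

```text
t 16.02 pos [0.5176 0.2193 0.0487] jaw heading 96.42 F [ 0.1 -0.6 -1.1] w 0.0315 q7 73.9
turn/row [ 0. -0.  0.]
[0.0001, 0.0001, -0.0002]
[0.0001, 0.0001, -0.0002]
[0.0001, 0.0001, -0.0002]
[0.0001, 0.0001, -0.0002]
[0.0001, 0.0001, -0.0002]
```

Call:
{"name": "jog_arm", "arguments": {"targets": [[[0.001,0,-0.0003],[0,0,0]],[[0.001,0,-0.0003],[0,0,0]],[[0.001,0,0],[0,0,0]],[[0.001,0,0],[0,0,0]],[[0.001,0,0],[0,0,0]]]}}

```text
time: 16.43
eef_pos: [0.5172, 0.2193, 0.0445]
tcp_rot: [-178.7, 89.9, -172.3]
ft_force: [-1.2, -1.0, 4.2]
grip_width: 0.0316
```

Call:
{"name": "jog_arm", "arguments": {"targets": [[[0.001,0,0],[0,0,0]],[[0.001,0,0],[0,0,0]],[[0.001,0,0],[0,0,0]],[[0,0,0],[0,0,0]],[[0,0,0],[0,0,0]]]}}

```text
time: 16.85
eef_pos: [0.5172, 0.2193, 0.0425]
tcp_rot: [170.0, 89.9, 176.4]
ft_force: [-1.7, -0.6, 5.9]
grip_width: 0.0317
```

The pin law fits: about 6 N at 4.5 mm of travel, so home should be near z = 0.039. Continuing.

Call:
{"name": "jog_arm", "arguments": {"targets": [[[0.001,0,0],[0,0,0]],[[0.001,0,0],[0,0,0]],[[0.001,0,0],[0,0,0]],[[0,0,0],[0,0,0]],[[0,0,0],[0,0,0]]]}}

```text
time: 17.27
eef_pos: [0.5172, 0.2193, 0.041]
tcp_rot: [146.8, 89.9, 153.2]
ft_force: [-2.0, -0.3, 7.1]
grip_width: 0.0318
```

Call:
{"name": "jog_arm", "arguments": {"targets": [[[0.0007,0,0],[0,0,0]],[[0.0007,0,0],[0,0,0]],[[0.0007,0,0],[0,0,0]],[[0,0,0],[0,0,0]],[[0,0,0],[0,0,0]]]}}

```text
time: 17.68
eef_pos: [0.5172, 0.2193, 0.0409]
tcp_rot: [111.1, 89.9, 117.5]
ft_force: [-2.1, -1.2, 6.5]
grip_width: 0.0317
```

Call:
{"name": "jog_arm", "arguments": {"targets": [[[0.001,0,0],[0,0,0]],[[0.001,0,0],[0,0,0]],[[0.001,0,0],[0,0,0]],[[0.001,0,0],[0,0,0]],[[0.001,0,0],[0,0,0]]]}}

```text
time: 18.1
eef_pos: [0.5173, 0.2193, 0.0389]
tcp_rot: [80.6, 89.9, 87.0]
ft_force: [-3.9, -1.5, 15.6]
grip_width: 0.0314
```

Call:
{"name": "jog_arm", "arguments": {"targets": [[[0.001,0,0],[0,0,0]],[[0.001,0,0],[0,0,0]],[[0.001,0,0],[0,0,0]],[[0.001,0,0],[0,0,0]],[[0.001,0,0],[0,0,0]]]}}

```text
time: 18.52
eef_pos: [0.5172, 0.2193, 0.0389]
tcp_rot: [60.9, 89.8, 67.2]
ft_force: [-3.2, -1.1, 12.1]
grip_width: 0.0319
```

It stopped at z = 0.0389, the predicted home height, and the force is now rising without travel. I'll firm the push toward about 22 N.

Call:
{"name": "jog_arm", "arguments": {"targets": [[[0.0013,0,0],[0,0,0]],[[0.0015,0,0],[0,0,0]],[[0.0017,0,0],[0,0,0]],[[0.0018,0,0],[0,0,0]],[[0.0018,0,0],[0,0,0]]]}}

```text
time: 18.93
eef_pos: [0.5173, 0.2194, 0.0389]
tcp_rot: [50.5, 89.7, 56.9]
ft_force: [-4.8, -2.2, 18.3]
grip_width: 0.0316
```

Call:
{"name": "jog_arm", "arguments": {"targets": [[[0.0018,0,0],[0,0,0]],[[0.0018,0,0],[0,0,0]],[[0.0018,0,0],[0,0,0]],[[0.0018,0,0],[0,0,0]],[[0.0018,0,0],[0,0,0]]]}}

```text
time: 19.35
eef_pos: [0.5174, 0.2194, 0.0389]
tcp_rot: [44.8, 89.6, 51.2]
ft_force: [-4.0, -2.4, 19.5]
grip_width: 0.0314
```

Run:
```python
from h import *
from workcell import ctrl
for i in range(12):
    s=ctrl.get_state();print(round(s["time"],2),s["eef_pos"].round(4),s["ft_force"].round(1),s["grip_width"].round(4))
    d=ctrl.snapshot("scene" if i==0 else "wrist")
    if i==0: sc=d["img"]
im=d["img"];cv2.imwrite("pics/end.png",np.hstack([cv2.resize(im[130:330,200:450],(400,320)),cv2.resize(sc[100:340,150:450],(400,320))]))
```

```text
Traceback (most recent call last):
AttributeError: 'float' object has no attribute 'round'
```

Run:
```python
from h import *
from workcell import ctrl
for i in range(12):
    s=ctrl.get_state();print(round(s["time"],2),s["eef_pos"].round(4),s["ft_force"].round(1),round(s["grip_width"],4),(tool(s)[:3,0]*57.3).round(2)[:2])
    d=ctrl.snapshot("scene" if i==0 else "wrist")
    if i==0: sc=d["img"]
im=d["img"];cv2.imwrite("pics/end.png",np.hstack([cv2.resize(im[130:330,200:450],(400,320)),cv2.resize(sc[100:340,150:450],(400,320))]))
```

```text
19.35 [0.5174 0.2194 0.0389] [-4.  -2.4 19.5] 0.0314 [0.27 0.34]
19.4 [0.5173 0.2194 0.0389] [-5.  -2.3 18.8] 0.0318 [0.27 0.34]
19.45 [0.5173 0.2193 0.0389] [-4.8 -1.6 20. ] 0.0318 [0.27 0.33]
19.5 [0.5174 0.2194 0.0389] [-4.8 -1.9 18.6] 0.0317 [0.27 0.34]
19.55 [0.5173 0.2194 0.0388] [-4.  -1.7 18. ] 0.0316 [0.27 0.33]
19.6 [0.5173 0.2194 0.0389] [-5.5 -1.8 18.9] 0.0317 [0.27 0.34]
19.65 [0.5173 0.2194 0.0389] [-4.2 -1.9 19.4] 0.0316 [0.27 0.34]
19.7 [0.5173 0.2194 0.0389] [-4.2 -2.  19.2] 0.0318 [0.27 0.34]
19.75 [0.5173 0.2194 0.0389] [-4.6 -1.  17.9] 0.0317 [0.27 0.34]
19.8 [0.5173 0.2194 0.0389] [-4.6 -1.4 19.4] 0.0314 [0.27 0.34]
19.85 [0.5173 0.2194 0.0389] [-4.6 -2.1 19.4] 0.0318 [0.27 0.34]
19.9 [0.5174 0.2194 0.0388] [-3.7 -1.9 19.5] 0.0318 [0.27 0.33]
```

View pics/end.png

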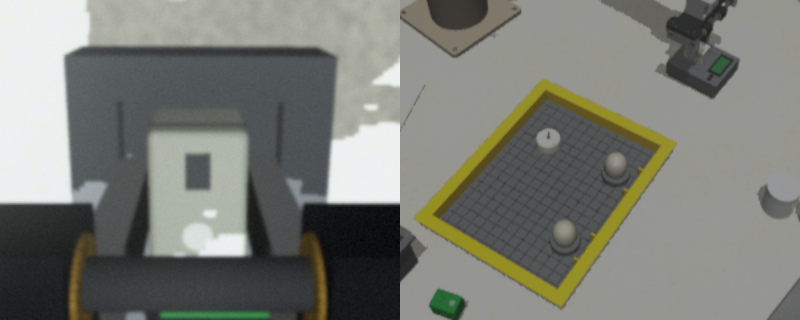

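The last picture shows the logger seated in the reader's well, its top front edge still at row 208 in the wrist view, so it hasn't slipped in the grip. The hygrometer, both eggs and the green block are where they were. The push is steady at about 19 N, so I'm handing in.

```bash
python3 -c "
from workcell import ctrl
print(ctrl.job_done());s=ctrl.get_state();print(s['time'],s['eef_pos'],s['ft_force'])"
```

```text
the job is handed in; nothing more can be done
None
the job is handed in; nothing more can be done
```

The white data logger is out of the tray, its foot is in the reader's well, and the robot was still pressing it fully home when I handed the job in at about 20 s.

**Last checks**
- **Push:** it held steady at 18–20 N for 0.55 s, inside the 12–40 N band, with about 5 N sideways.
- **Height:** the tool stopped at z = 0.0389 m; I had predicted 0.039 m for fully home. The spring force on the way down also matched the pin's figures.
- **Grip:** the jaws held at 31.7 mm on the 32 mm housing, and the logger had not slipped.
- **Bystanders:** in the last pictures the eggs, hygrometer and green look-alike were where they started.

**What disagreed**
- **First grasp missed:** the jaws closed just above the logger without touching it. The fingertips appeared about 12 mm behind the tool point, not the stated 22 mm ahead. I went about 33 mm lower in small steps, watching the force, and the second grasp held.
- **Well position:** one automatic measurement was thrown off by shadow and discarded. I used the earlier wrist measurement, checked against the picture and nudged for a wrist-camera offset of about 1 mm.

I did not read the pin's travel directly, so fully home is inferred from height and force. The hand-in gave no verdict, and no state could be read afterwards.

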